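# Load a galley of type into a spring-gated dock

### The arm

A 7-joint arm with a two-finger parallel gripper is mounted at the origin on a cart in front of the work surface, level with it; the furniture and walls round the work are solid. World frame = base frame: x ahead of the robot, y to its left, z up, the work surface at z = 0. Lengths are in mm, angles in rad, forces in N, time in s.
With the tool pointing down it reaches from about 425 to 800 mm from the base axis. Payload 8.3 kg.
Tool frame: the origin (TCP) lies at the very end of the fingers, on their centre line; the grasp point (between the pads) lies 19 mm behind it; z points along the fingers, y is the line along which they close (so a half turn about z gives the same grasp; the last joint's range is limited). The gripper opens to 85 mm and grips with 20 to 120 N. Pads are 22 mm wide; open, the fingers measure 114 mm over their backs; the gripper's body (76 mm by 85 mm) begins 54 mm behind the grasp point. The pads swing forward as they close: fully open they stand 13 mm farther back than shut.
Start: joints at [1.19, 0.383, 0.016, 1.37, -0.006, 1.388, -0.046], TCP at [195.335, -593.673, 231.279] pointing down, gripper open.
Joint ranges: [-2.95, 2.95], [-0.25, 2.06], [-1.52, 1.56], [0.18, 2.33], [-1.44, 4.58], [0.02, 2.06], [-3.01, 3.01]. Speed limits (rad/s): [2.39, 2.39, 3.01, 3.01, 3.14, 3.14, 3.14].

### API

Orientations are given as [roll, pitch, yaw] about the fixed x, y, z axes, in that order (R = Rz(yaw) Ry(pitch) Rx(roll)).
In Python, from station import arm gives the robot as it stands.
- The arm moves only by the tool jog_arm, never from a script. Its argument "increments" is a list of rows, each an object with "hand": the opening, from -1 (shut) to 1 (fully open); "translation": the shift along the tool's x, y, z in mm, a list of three; "roll": the turn about the tool's z in rad. In form: [{"hand": hand, "translation": [dx, dy, dz], "roll": roll}, ...]. A call has 1 to 20 rows; each row is the pose to reach, as a shift and turn from the pose commanded when the call began, along the tool's axes at that moment; what a row does not reach only later rows make up. A row lasts 1/12 s, in which the tool goes at most 41.7 mm and 7.16 degrees, less where a joint would pass 70% of its speed; a pose out of reach is approached as far as the arm can. A call with a gripper value outside its range is refused whole. The fingers move at their own pace and stop on an object; "grip_force" is the grip in N (left out, the last holds). Time passes only in rows, so rows that repeat a pose let the fingers close. It gives the time, the measured TCP pose, the force, the opening and the grip force at its end, in the units of the state.
- arm.state(): the state, without advancing time (a new reading comes with each control period).
- arm.camera(name): name is "scene" or "side" or "wrist"; returns a dict with "img" (384x512x3 uint8, red, green, blue), "fx", "fy", "cx", "cy" (pixels), "pose" (4x4, takes a point from camera to world coordinates). Camera axes: x right, y down, z forward; pixel columns grow to the right and rows downward; lengths in mm; the calibration is good to about 2 mm. A picture is of the moment at which its call begins. There is no depth.
- arm.sign_off(): hands the job in; it is judged then, once.
The state is a dict: "clock": time; "joint_pos": joint angles; "qd": joint speeds; "joint_efforts": joint torques, N m; "ee_pos": TCP position; "eef_rot": TCP orientation; "contact_force": force on the tool from outside, world axes, zero at the start; "torque": the same for the moment, N m; "grip_width": opening from 0.0 (shut) to 1.0 (fully open); "finger_force": force on a finger pad.
Only numpy, scipy, OpenCV 4.12 (cv2) and the standard library are available. Lean on these libraries where they do the work, as an engineer would, in place of code of your own. Each camera call takes 0.05 s, during which the arm holds its last target. There are 200 camera calls.

### The job

Push the galley of type along its chute into the dock, fully home against the end stop. The sprung red gate blocks the way: hold it sunk by pressing the long red bar with the black rubber top down with one fingertip while you push the back of the galley with the other, keep the bar down until the galley is home, then let go so that the gate springs up behind it, and move clear. Push only: lift nothing, keep all the type standing on the galley, and leave the loose blocks round about alone.

Things in the scene. Friction and masses are not known exactly. Their poses are not given: they have to be found in the camera images.
- dock: Fixed low dock, steel deck on a pale wooden frame. Origin on the table under the gate slot, mid-chute; +x = the way the galley goes in, +y from chute to press bar, z up. Deck top 34 mm above the table. Chute from x -232 mm (open mouth) to the end stop's buffers at x +140, between two dark rails, inner faces at y -46 and +46 mm, 6 mm thick, tops 44 mm above the table.
- gate (a joint): Hinge of the gate, rad: 0 = up (sprung shut), 0.24 = bar right down (end of travel). Gate and press bar are one red piece on a pin along dock x at y +112 mm, 36 mm above the table. Above 0.18 the gate is below the deck and the galley can slide over it. Holding it sunk takes about 4 N down on the middle of the bar; a push along the chute does not move it.
- gate_tongue (a point): Middle of the upper edge of the red gate tongue. The tongue is 6 mm thick (dock x -3 to +3 mm), spans dock y -6 to +38 mm, and when up stands 13 mm above the deck, blocking the galley from either side. It sinks with the bar and springs back when the bar is let go.
- bar_far (a point): Fixed point near the mouth end of the press bar, half-way across it, at the height of its black rubber top when pressed level (0.21 rad, 42.5 mm above the table). The bar: dock x -212 to +9 mm, y +61 to +95 mm, along the chute outside its rail. At rest its chute-side edge is about 10 mm higher. Pressing anywhere along it sinks the gate.
- bar_near (a point): Fixed point at the gate end of the same press bar (dock x = 0), half-way across it, at the height of its top when pressed level.
- galley: Loose steel tray 130 x 88 x 21 mm with three rims and brass corners, in the chute short of the gate, loaded with type (0.9 kg in all). Origin: centre of its underside; +x along the chute to the gate, z up. No rim at the front; the back rim is an upright face 20 mm high. 2 mm play to each rail. Home: front on the buffers, back at dock x +10 mm, 7 mm past the gate.
- galley_rear (a point): Middle of the outer face of the galley's back rim, 10 mm above its underside: where to push.
- galley_front (a point): Middle of the galley's front edge.
- type_a: Lines of metal type 51 x 34 x 23 mm, standing loose on the galley against the back rim; origin at the centre of its underside.
- type_b: Lines of metal type 34 x 41 x 26 mm, beside the first; origin at the centre of its underside.
- type_c: Lines of metal type 45 x 32 x 26 mm, at the galley's open front; origin at the centre of its underside.
- spacer: Wooden furniture block 60 x 24 x 18 mm, lying across the middle of the galley; origin at the centre of its underside.
- wood_letter: Bystander: wooden letter block 44 x 36 x 23 mm on the table beside the dock.
- quoin: Bystander: toothed iron quoin 44 x 22 x 18 mm on the table beside the dock.
- metal_block: Bystander: blue-grey metal block 44 x 32 x 22 mm on the table behind the dock.
Things that resemble listed ones, but are neither listed nor needed, are in the scene too. There is more than one size of the galley; the one meant has the size given above.

How it is judged:
By the outcome, as a careful person would: the job done as asked, in the order asked, and still so for the second after the job is handed in, with the robot touching nothing.
It also fails if it takes over 48 s, if anything falls off the work surface, if the arm or the gripper's body presses on something with over 40 N, if the wrist force passes 120 N, or if a joint passes its speed limit or range.

## Working session

There is one attempt and no reset: what is moved stays moved. The work goes in short steps, Python scripts to look and compute and a tool call to move; the robot and the scene stay as the last step left them, time stands still between calls to the robot, and variables do not carry over. Pictures are saved under pics/ and viewed, at most 10 in all, crops included, and the job is handed in when it is done.

Besides the shell and the picture viewer there is one more tool, called after "Call:" as name(argument=value, ...) on one line, values as JSON. jog_arm: Moves the arm, as the interface text tells. Its arguments: {"type":"object","properties":{"increments":{"type":"array","items":{"type":"object","properties":{"hand":{"type":"number"},"translation":{"type":"array","items":{"type":"number"}},"roll":{"type":"number"}}}},"grip_force":{"type":"number"}},"required":["increments"]}

```bash
mkdir -p pics; cat > h.py <<'E'
import numpy as np, cv2
from station import arm
def snap(n,f):
    c=arm.camera(n); cv2.imwrite(f'pics/{f}.png',c['img'][:,:,::-1]); np.savez(f'pics/{f}.npz',**c); return c
def load(f): return np.load(f'pics/{f}.npz')
def ray(c,u,v,z):
    d=c['pose'][:3,:3]@np.array([(u-c['cx'])/c['fx'],(v-c['cy'])/c['fy'],1]); o=c['pose'][:3,3]
    return o+d*(z-o[2])/d[2]
def proj(c,p):
    q=np.linalg.inv(c['pose'])@np.append(p,1); return np.array([c['fx']*q[0]/q[2]+c['cx'],c['fy']*q[1]/q[2]+c['cy']])
E
python3 - <<'E'
from h import *
ims=[]
for n in ['scene','side','wrist']:
    c=snap(n,n+'0'); print(n,c['fx'],c['pose'].round(2).tolist())
print(arm.state())
E
```

```text
scene 452.3243326931497 [[0.74, -0.58, 0.36, 215.68], [-0.68, -0.62, 0.4, -489.59], [-0.01, -0.53, -0.85, 934.32], [0.0, 0.0, 0.0, 1.0]]
side 349.34312233673603 [[0.99, -0.07, 0.08, 506.65], [-0.1, -0.45, 0.89, -812.52], [-0.02, -0.89, -0.45, 439.82], [0.0, 0.0, 0.0, 1.0]]
wrist 273.1314164199141 [[0.31, -0.9, -0.3, 272.28], [-0.95, -0.3, -0.1, -567.77], [-0.0, 0.32, -0.95, 372.67], [0.0, 0.0, 0.0, 1.0]]
{'clock': 0.15, 'joint_pos': array([ 1.19011136,  0.38409231,  0.01638385,  1.37089707, -0.00628851,
        1.3881968 , -0.04647963]), 'qd': array([-0.00095838, -0.00162016, -0.00043122, -0.00209665, -0.00104065,
        0.00096731,  0.00108008]), 'joint_efforts': array([ 1.37799405e-03, -6.28155971e+01,  8.44876617e-01, -3.72164190e+01,
        1.65587972e-02,  1.09816020e-02, -1.59718745e-06]), 'ee_pos': array([ 195.2002265 , -593.33127163,  230.48627035]), 'eef_rot': array([-3.14004893e+00,  2.86461732e-05,  3.17863633e-01]), 'contact_force': array([ 0.19816914,  0.54851331, -0.12542364]), 'torque': array([-0.02799963,  0.04338403, -0.03177966]), 'finger_force': 0.0, 'grip_width': 0.9930255429965853}
```

View pics/scene0.png

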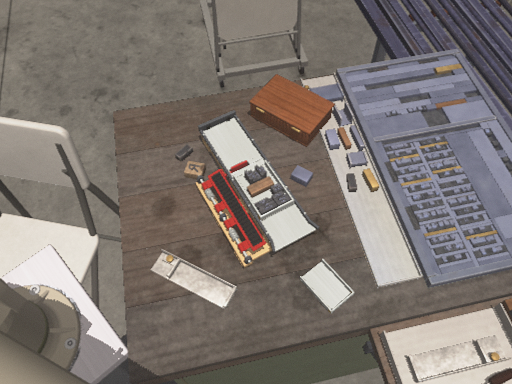

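View pics/side0.png

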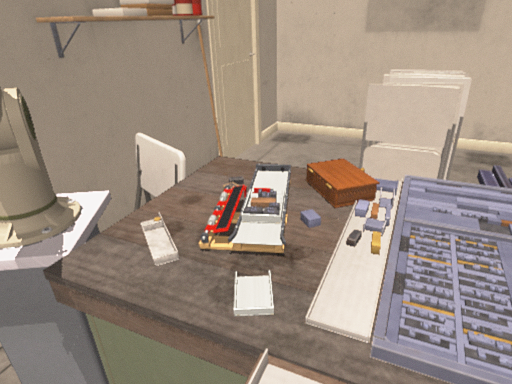

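The scene view shows the dock in the middle: chute mouth near (292,240), end stop near (217,122), red press bar from (210,180) to (255,250), and gate tongue near (240,165). What could be taken for the galley:
- the loaded tray in the chute at (265,188)
- an empty tray at (327,285)
- a composing stick at (193,277)
- another stick at (460,357)

By the description I choose the one in the chute, and I'll check it in a close crop.

```bash
python3 - <<'E'
import cv2
i=cv2.imread('pics/scene0.png')[105:270,180:330]
cv2.imwrite('pics/crop0.png',cv2.resize(i,None,fx=3.6,fy=3.6,interpolation=cv2.INTER_CUBIC))
E
```

```text
(no output)
```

View pics/crop0.png

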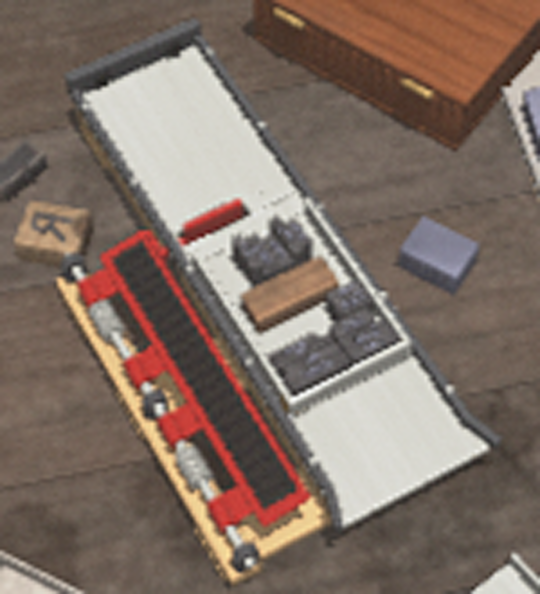

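The crop confirms the choice: the loaded tray (type, wooden spacer, three rims, open front towards the red tongue) sits in the chute. Its back rim runs from crop (292,403) to (410,345), the tongue from (183,238) to (243,204), and the mouth corners are at (340,527) and (492,447).

```bash
python3 - <<'E'
from h import *
c=load('scene0'); P=lambda u,v,z: ray(c,180+u/3.6,105+v/3.6,z)
pts={'tongR':((243,203),47),'tongL':((183,238),47),'mouthR':((492,447),34),'mouthL':((345,525),34),'galBL':((292,403),55),'galBR':((411,343),55),
'endL':((85,97),34),'endR':((192,48),34)}
W={k:P(*p,z)[:2] for k,(p,z) in pts.items()}
for k in W: print(k,W[k].round(1))
D={'tongR':(0,-6),'tongL':(0,38),'mouthR':(-232,-46),'mouthL':(-232,46),'endR':(140,-46),'endL':(140,46)}
A=np.array([D[k] for k in D],float); B=np.array([W[k] for k in D])
a=A-A.mean(0); b=B-B.mean(0)
th=np.arctan2((a[:,0]*b[:,1]-a[:,1]*b[:,0]).sum(),(a*b).sum()); R=np.array([[np.cos(th),-np.sin(th)],[np.sin(th),np.cos(th)]])
t=B.mean(0)-R@A.mean(0); print('yaw',th,'t',t,'res',(B-(A@R.T+t)).round(1).tolist())
for k in ['galBL','galBR']: print(k,(R.T@(W[k]-t)).round(1))
for n,p in dict(bar0=(0,78),bar1=(-212,78),mouth=(-232,0)).items(): print(n,(R@p+t).round(1))
E
```

```text
tongR [607.3  -2.5]
tongL [559.8   3.4]
mouthR [ 603.6 -236.3]
mouthL [ 501.6 -212.6]
galBL [ 526.7 -138.7]
galBR [ 609.7 -157.9]
endL [591.9 148.9]
endR [676.6 131.5]
yaw 1.3535670983412018 t [601.93663247   0.86858296] res [[-0.5, -2.1], [-5.1, -5.7], [6.7, -0.7], [-5.4, 3.2], [-0.5, 3.9], [4.7, 1.4]]
galBL [-152.5   43.4]
galBR [-153.4  -41.8]
bar0 [525.8  17.7]
bar1 [ 480.1 -189.3]
mouth [ 551.9 -225.7]
```

Call:
jog_arm(increments=[{"hand":1,"translation":[15,-10,4],"roll":-0.035},{"hand":1,"translation":[45,-29,11],"roll":-0.1},{"hand":1,"translation":[77,-50,18],"roll":-0.18},{"hand":1,"translation":[109,-70,26],"roll":-0.25},{"hand":1,"translation":[141,-91,34],"roll":-0.33},{"hand":1,"translation":[173,-111,42],"roll":-0.4},{"hand":1,"translation":[205,-132,50],"roll":-0.48},{"hand":1,"translation":[237,-153,58],"roll":-0.55},{"hand":1,"translation":[269,-173,66],"roll":-0.62},{"hand":1,"translation":[301,-194,74],"roll":-0.7},{"hand":1,"translation":[333,-214,82],"roll":-0.77},{"hand":1,"translation":[365,-235,90],"roll":-0.85},{"hand":1,"translation":[397,-256,98],"roll":-0.92},{"hand":1,"translation":[425,-274,105],"roll":-0.98},{"hand":1,"translation":[440,-283,109],"roll":-1.01},{"hand":1,"translation":[449,-289,111],"roll":-1.036},{"hand":1,"translation":[449,-289,111],"roll":-1.036},{"hand":1,"translation":[449,-289,111],"roll":-1.036}])

```text
clock: 1.65
ee_pos: [530.9, -180.1, 120.2]
eef_rot: [-3.141, 0.001, 1.352]
contact_force: [-0.1, -0.3, 0.2]
grip_width: 1.0
finger_force: 0.0
```

```bash
python3 - <<'E'
from h import *
s=arm.state(); print(s['clock'],s['ee_pos'],s['eef_rot'],s['contact_force'],s['joint_pos'].round(2))
a=snap('wrist','w1')['img']; b=snap('side','s1')['img'][130:290,150:370]
cv2.imwrite('pics/v1.png',np.vstack([cv2.resize(a,(640,480))])[:,:,::-1]); print(load('w1')['pose'].round(3).tolist())
cv2.imwrite('pics/s1c.png',cv2.resize(b,(770,560),interpolation=cv2.INTER_CUBIC)[:,:,::-1])
E
```

```text
1.65 [ 530.91551942 -180.09259815  120.1849612 ] [-3.14089135e+00  6.39724063e-04  1.35200507e+00] [-0.11192003 -0.25217872  0.17207239] [ 0.61  0.36 -0.42  1.69  0.16  1.13 -0.07]
[[0.976, -0.206, -0.071, 548.519], [-0.218, -0.926, -0.309, -100.367], [-0.002, 0.317, -0.949, 262.44], [0.0, 0.0, 0.0, 1.0]]
```

View pics/v1.png

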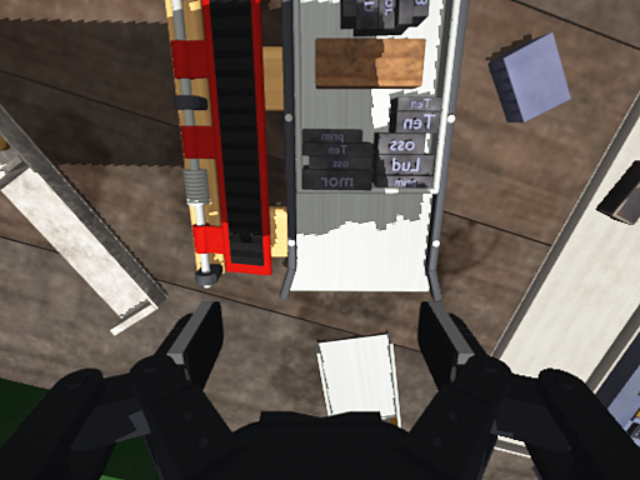

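The wrist view shows the dock square to the tool: mouth edge at row 291 from column 290 to 430, galley back rim at row about 191, bar end from (226,270) to (270,273). The bar side is on the left finger.

```bash
python3 - <<'E'
from h import *
c=load('w1'); s=arm.state(); e=s['ee_pos'][:2]; y=s['eef_rot'][2]; ax=np.array([np.cos(y),np.sin(y)]); ay=np.array([-ax[1],ax[0]])
for n,u,v,z in [('mouthL',291,291,34),('mouthR',430,291,34),('railL_top',288,118,44),('railL_top2',293,243,44),('railR',451,118,44),('railR2',436,243,44),('galBL',300,192,54),('galBR',434,192,54),('barL',226,271,40),('barR',270,273,50),('barRfar',265,150,50),('rubL',231,266,44),('rubR',266,266,50)]:
    w=ray(c,u/1.25,v/1.25,z)[:2]-e; print(n,'tool fwd %.1f left %.1f'%(w@ax,w@ay))
E
```

```text
mouthL tool fwd -36.7 left 22.2
mouthR tool fwd -36.4 left -81.4
railL_top tool fwd 85.2 left 20.0
railL_top2 tool fwd 4.9 left 18.9
railR tool fwd 85.3 left -78.5
railR2 tool fwd 5.1 left -78.1
galBL tool fwd 41.9 left 12.9
galBR tool fwd 42.0 left -69.7
barL tool fwd -17.8 left 67.5
barR tool fwd -14.7 left 34.6
barRfar tool fwd 66.8 left 33.9
rubL tool fwd -12.2 left 62.5
rubR tool fwd -9.5 left 37.1
```

View pics/s1c.png

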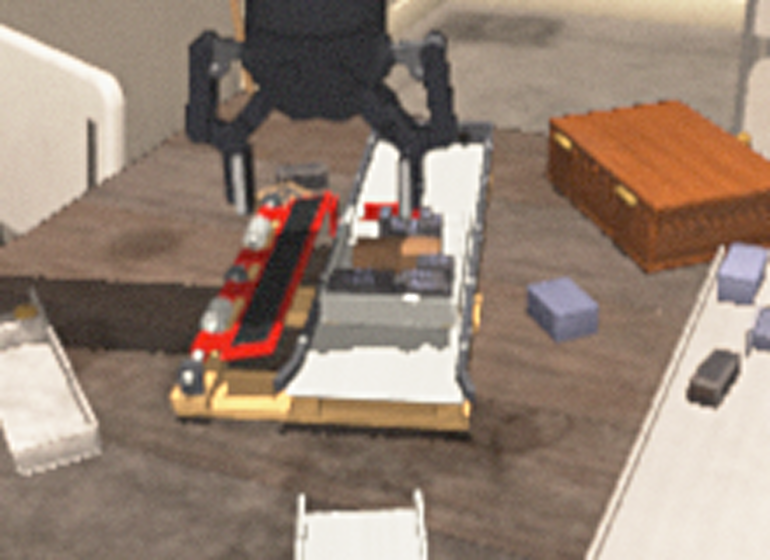

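Call:
jog_arm(increments=[{"hand":1,"translation":[5,0,10],"roll":0},{"hand":1,"translation":[10,0,30],"roll":0},{"hand":1,"translation":[15,0,50],"roll":0},{"hand":1,"translation":[15,0,65],"roll":0},{"hand":1,"translation":[15,0,73],"roll":0},{"hand":1,"translation":[15,0,77],"roll":0},{"hand":1,"translation":[15,0,80],"roll":0},{"hand":1,"translation":[15,0,83],"roll":0},{"hand":1,"translation":[15,0,86],"roll":0},{"hand":1,"translation":[15,0,86],"roll":0}])

```text
clock: 2.58
ee_pos: [535.8, -164.9, 35.1]
eef_rot: [3.139, 0.0, 1.353]
contact_force: [0.9, -1.7, 3.1]
grip_width: 1.001
finger_force: 1.6
```

Call:
jog_arm(increments=[{"hand":1,"translation":[0,0,2],"roll":0},{"hand":1,"translation":[0,0,4],"roll":0},{"hand":1,"translation":[0,0,5.5],"roll":0},{"hand":1,"translation":[0,0,5.5],"roll":0}])

```text
clock: 2.92
ee_pos: [535.6, -164.4, 29.3]
eef_rot: [3.14, 0.0, 1.354]
contact_force: [2.9, -1.9, 5.7]
grip_width: 1.004
finger_force: 2.7
```

```bash
python3 - <<'E'
from h import *
s=arm.state(); print(s['clock'],s['ee_pos'],s['contact_force'],s['torque'])
a=snap('wrist','w2')['img']; b=snap('side','s2')['img'][160:270,170:320]; d=snap('scene','c2')['img'][105:270,180:330]
cv2.imwrite('pics/v2.png',np.hstack([cv2.resize(a[:300,60:460],(400,300)),cv2.resize(b,(400,300),interpolation=cv2.INTER_CUBIC)])[:,:,::-1])
E
```

```text
2.9167 [ 535.64879566 -164.40977178   29.27591211] [ 2.91769003 -1.90503513  5.66739599] [-0.35337417 -0.54622263  0.03054883]
```

View pics/v2.png

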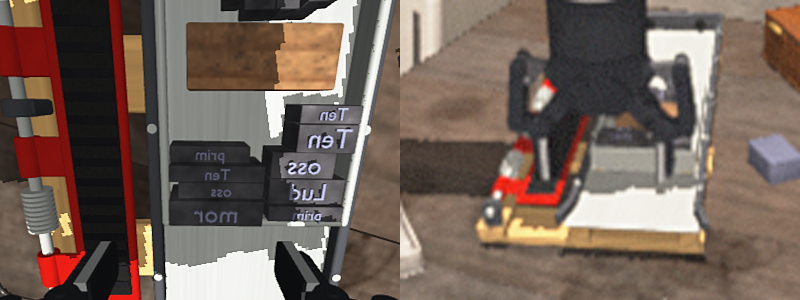

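Left fingertip is on the rubber of the bar and the right one stands on the chute just behind the back rim, which is at about (170–345, 222) in the left half. Next: press slightly deeper and close the gap.

Call:
jog_arm(increments=[{"hand":1,"translation":[0,0,1],"roll":0},{"hand":1,"translation":[3,0,1.5],"roll":0},{"hand":1,"translation":[6,0,1.5],"roll":0},{"hand":1,"translation":[9,0,1.5],"roll":0},{"hand":1,"translation":[11,0,1.5],"roll":0},{"hand":1,"translation":[13,0,1.5],"roll":0},{"hand":1,"translation":[15,0,1.5],"roll":0},{"hand":1,"translation":[17,0,1.5],"roll":0},{"hand":1,"translation":[19,0,1.5],"roll":0},{"hand":1,"translation":[21,0,1.5],"roll":0},{"hand":1,"translation":[23,0,1.5],"roll":0},{"hand":1,"translation":[23,0,1.5],"roll":0}])

```text
clock: 4.07
ee_pos: [539.4, -145.3, 28.1]
eef_rot: [3.141, 0.004, 1.351]
contact_force: [-0.7, -9.2, 10.3]
grip_width: 0.998
finger_force: 6.8
```

```bash
python3 - <<'E'
from h import *
s=arm.state(); print(s['clock'],s['ee_pos'],s['contact_force'],s['torque'])
a=snap('wrist','w3')['img']; d=snap('scene','c3')['img'][105:270,180:330]
cv2.imwrite('pics/v3.png',np.hstack([cv2.resize(a,(400,300)),cv2.resize(d,(400,440),interpolation=cv2.INTER_CUBIC)[:300]])[:,:,::-1])
E
```

```text
4.0667 [ 539.36974582 -145.33324504   28.12924674] [-0.71878266 -9.17572361 10.3050785 ] [-1.83616941  0.68452399  0.12256292]
```

View pics/v3.png

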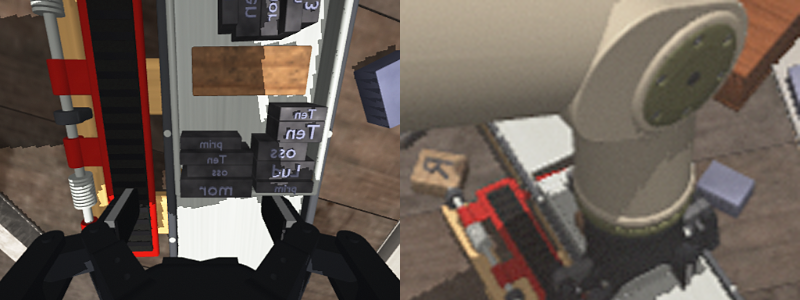

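Call:
jog_arm(increments=[{"hand":1,"translation":[3,0,0],"roll":0},{"hand":1,"translation":[6,0,0],"roll":0},{"hand":1,"translation":[9,0,0],"roll":0},{"hand":1,"translation":[12,0,0],"roll":0},{"hand":1,"translation":[15,0,0],"roll":0},{"hand":1,"translation":[18,0,0],"roll":0},{"hand":1,"translation":[21,0,0],"roll":0},{"hand":1,"translation":[24,0,0],"roll":0},{"hand":1,"translation":[27,0,0],"roll":0},{"hand":1,"translation":[30,0,0],"roll":0},{"hand":1,"translation":[33,0,0],"roll":0},{"hand":1,"translation":[36,0,0],"roll":0}])

```text
clock: 5.17
ee_pos: [547.1, -110.9, 28.2]
eef_rot: [3.141, 0.005, 1.35]
contact_force: [-1.8, -11.3, 11.2]
grip_width: 0.999
finger_force: 8.1
```

Call:
jog_arm(increments=[{"hand":1,"translation":[4,0,0],"roll":0},{"hand":1,"translation":[8,0,0],"roll":0},{"hand":1,"translation":[13,0,0],"roll":0},{"hand":1,"translation":[18,0,0],"roll":0},{"hand":1,"translation":[23,0,0],"roll":0},{"hand":1,"translation":[28,0,0],"roll":0},{"hand":1,"translation":[33,0,0],"roll":0},{"hand":1,"translation":[38,0,0],"roll":0},{"hand":1,"translation":[43,0,0],"roll":0},{"hand":1,"translation":[48,0,0],"roll":0},{"hand":1,"translation":[53,0,0],"roll":0},{"hand":1,"translation":[58,0,0],"roll":0},{"hand":1,"translation":[63,0,0],"roll":0},{"hand":1,"translation":[68,0,0],"roll":0},{"hand":1,"translation":[73,0,0],"roll":0},{"hand":1,"translation":[78,0,0],"roll":0},{"hand":1,"translation":[83,0,0],"roll":0},{"hand":1,"translation":[87,0,0],"roll":0},{"hand":1,"translation":[90,0,0],"roll":0},{"hand":1,"translation":[92,0,0],"roll":0}])

```text
clock: 6.83
ee_pos: [567.2, -21.1, 28.2]
eef_rot: [3.141, 0.005, 1.35]
contact_force: [-1.0, -12.5, 14.0]
grip_width: 1.001
finger_force: 9.4
```

```bash
python3 - <<'E'
from h import *
s=arm.state(); print(s['clock'],s['ee_pos'],s['contact_force'],s['torque'])
a=snap('wrist','w4')['img']
cv2.imwrite('pics/v4.png',cv2.resize(a,(640,480))[:,:,::-1])
E
```

```text
6.8333 [567.24013619 -21.12154598  28.17071824] [ -1.01187984 -12.51510405  14.02524362] [-2.36968054  0.96846326  0.06527262]
```

View pics/v4.png

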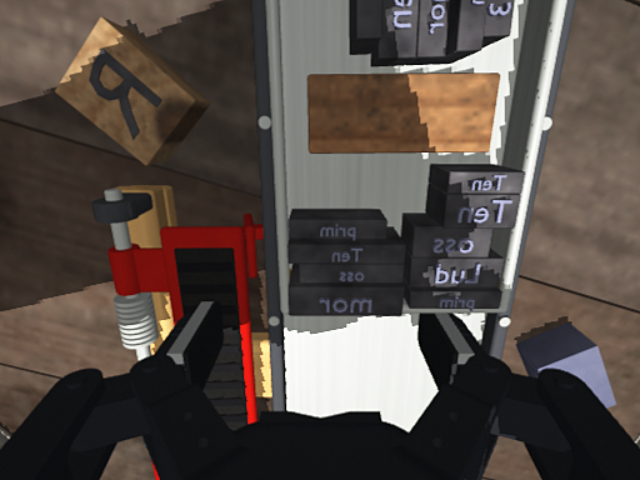

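Call:
jog_arm(increments=[{"hand":1,"translation":[3,0,0],"roll":0},{"hand":1,"translation":[6,0,0],"roll":0},{"hand":1,"translation":[9,0,0],"roll":0},{"hand":1,"translation":[12,0,0],"roll":0},{"hand":1,"translation":[15,0,0],"roll":0},{"hand":1,"translation":[18,0,0],"roll":0},{"hand":1,"translation":[21,0,0],"roll":0},{"hand":1,"translation":[23,0,0],"roll":0},{"hand":1,"translation":[25,0,0],"roll":0},{"hand":1,"translation":[26,0,0],"roll":0},{"hand":1,"translation":[27,0,0],"roll":0},{"hand":1,"translation":[28,0,0],"roll":0}])

```text
clock: 7.88
ee_pos: [573.3, 5.7, 28.1]
eef_rot: [3.141, 0.005, 1.35]
contact_force: [-1.8, -12.0, 14.0]
grip_width: 1.0
finger_force: 9.3
```

Moved 27.5 mm with no stop yet (about 4–5 mm left). I'll creep until the force rises.

Call:
jog_arm(increments=[{"hand":1,"translation":[1,0,0],"roll":0},{"hand":1,"translation":[2,0,0],"roll":0},{"hand":1,"translation":[3,0,0],"roll":0},{"hand":1,"translation":[4,0,0],"roll":0},{"hand":1,"translation":[4,0,0],"roll":0}])

```text
clock: 8.3
ee_pos: [574.3, 10.0, 28.1]
eef_rot: [3.141, 0.005, 1.35]
contact_force: [-1.1, -11.9, 13.3]
grip_width: 1.003
finger_force: 8.2
```

Call:
jog_arm(increments=[{"hand":1,"translation":[1,0,0],"roll":0},{"hand":1,"translation":[2,0,0],"roll":0},{"hand":1,"translation":[3,0,0],"roll":0},{"hand":1,"translation":[4,0,0],"roll":0},{"hand":1,"translation":[4,0,0],"roll":0}])

```text
clock: 8.72
ee_pos: [574.5, 11.2, 28.1]
eef_rot: [3.142, 0.008, 1.347]
contact_force: [-5.2, -17.9, 16.3]
grip_width: 1.0
finger_force: 11.7
```

Call:
jog_arm(increments=[{"hand":1,"translation":[1,0,0],"roll":0},{"hand":1,"translation":[2,0,0],"roll":0},{"hand":1,"translation":[3,0,0],"roll":0},{"hand":1,"translation":[3,0,0],"roll":0},{"hand":1,"translation":[3,0,0],"roll":0}])

```text
clock: 9.13
ee_pos: [574.6, 11.4, 28.1]
eef_rot: [-3.141, 0.011, 1.344]
contact_force: [-8.8, -23.5, 20.3]
grip_width: 0.998
finger_force: 14.3
```

```bash
python3 - <<'E'
from h import *
s=arm.state(); print(s['clock'],s['ee_pos'],s['contact_force'],s['torque'])
a=snap('wrist','w5')['img'];b=snap('side','s5')['img'][150:260,190:340]
cv2.imwrite('pics/v5.png',np.hstack([cv2.resize(a,(400,300)),cv2.resize(b,(400,300),interpolation=cv2.INTER_CUBIC)])[:,:,::-1])
E
```

```text
9.1333 [574.64935845  11.37137731  28.07039432] [ -8.78155153 -23.51594577  20.34858348] [-4.7986888   1.70994588 -0.60382493]
```

View pics/v5.png

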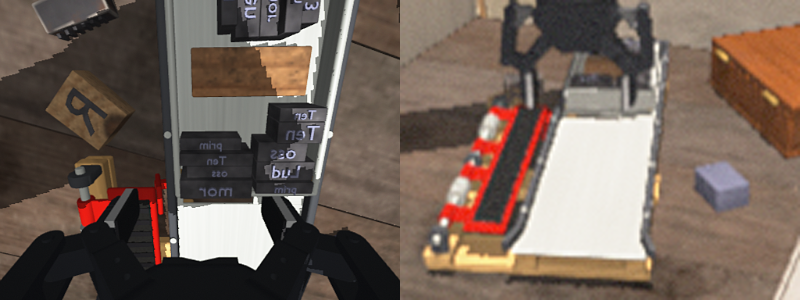

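The push has stopped hard on the buffers: no motion, force up to 25 N, and total travel as computed. Now I ease off the push, let the bar up and move clear.

Call:
jog_arm(increments=[{"hand":1,"translation":[-3,0,0],"roll":0},{"hand":1,"translation":[-6,0,0],"roll":0},{"hand":1,"translation":[-9,0,0],"roll":0},{"hand":1,"translation":[-11,0,0],"roll":0},{"hand":1,"translation":[-12,0,0],"roll":0},{"hand":1,"translation":[-12,0,-3],"roll":0},{"hand":1,"translation":[-12,0,-6],"roll":0},{"hand":1,"translation":[-12,0,-10],"roll":0},{"hand":1,"translation":[-12,0,-15],"roll":0},{"hand":1,"translation":[-12,0,-25],"roll":0},{"hand":1,"translation":[-12,0,-40],"roll":0},{"hand":1,"translation":[-12,0,-60],"roll":0},{"hand":1,"translation":[-15,0,-85],"roll":0},{"hand":1,"translation":[-30,0,-110],"roll":0},{"hand":1,"translation":[-60,0,-130],"roll":0},{"hand":1,"translation":[-90,0,-145],"roll":0},{"hand":1,"translation":[-110,0,-150],"roll":0},{"hand":1,"translation":[-115,0,-150],"roll":0},{"hand":1,"translation":[-115,0,-150],"roll":0}])

```text
clock: 10.82
ee_pos: [550.4, -93.5, 177.9]
eef_rot: [3.141, 0.001, 1.35]
contact_force: [-0.2, -0.6, -0.5]
grip_width: 1.003
finger_force: 0.0
```

```bash
python3 - <<'E'
from h import *
s=arm.state(); print(s['clock'],s['ee_pos'],s['contact_force'],s['torque'])
a=snap('wrist','w6')['img'];b=snap('side','s6')['img'][150:260,190:340]
cv2.imwrite('pics/v6.png',np.hstack([cv2.resize(a[:260],(450,228*450//450+1)),cv2.resize(b,(312,229),interpolation=cv2.INTER_CUBIC)])[:,:,::-1])
E
```

```text
10.8167 [550.3867167  -93.53294879 177.89536889] [-0.15623632 -0.58525327 -0.5197304 ] [ 0.01482788  0.00960127 -0.00027338]
```

View pics/v6.png

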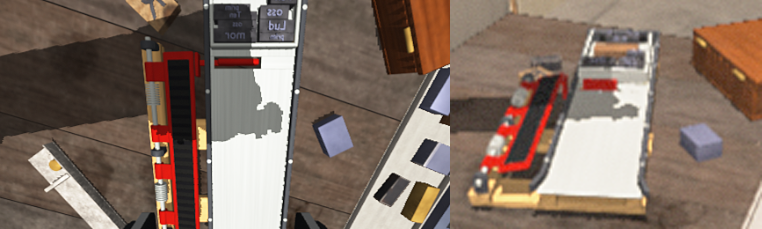

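The gate stands up red at (237,62), with the galley behind it at row 47 and all the type standing. I'll do a quick numeric check that it is fully home, then hand in.

```bash
python3 - <<'E'
from h import *
c=load('w6'); im=c['img'].astype(int); s=arm.state(); y=s['eef_rot'][2]; ax=np.array([np.cos(y),np.sin(y)])
r=(im[...,0]>110)&(im[...,1]<60)&(im[...,2]<70); r[:,:235]=0; r[:50]=0;r[120:]=0
v,u=np.nonzero(r); print('red',u.min(),u.max(),v.min(),v.max())
for uu in (250,270,300,325): print(uu,[int(q) for q in im[38:66,uu].mean(1)])
t=ray(c,(u.min()+u.max())/2,v.min()+.5,47)[:2]; 
for uu in (245,330):
  for vv in (48,50,52,54): print(uu,vv,'rim top ahead of tongue front edge %.1f'%((ray(c,uu,vv,54)[:2]-t)@ax))
E
```

```text
red 244 507 50 83
250 [46, 42, 41, 41, 42, 44, 46, 48, 46, 23, 44, 116, 140, 125, 102, 75, 63, 60, 91, 134, 138, 137, 136, 136, 142, 122, 65, 38]
270 [85, 84, 81, 81, 82, 74, 48, 42, 43, 27, 45, 118, 139, 123, 99, 72, 63, 59, 99, 131, 134, 133, 133, 134, 139, 123, 72, 45]
300 [99, 103, 106, 110, 113, 111, 111, 106, 66, 16, 138, 230, 255, 252, 210, 137, 85, 90, 221, 251, 247, 245, 245, 246, 247, 240, 243, 249]
325 [111, 112, 112, 111, 107, 105, 104, 103, 65, 24, 153, 236, 254, 245, 201, 113, 78, 79, 175, 247, 245, 242, 243, 243, 244, 237, 241, 246]
245 48 rim top ahead of tongue front edge 1.7
245 50 rim top ahead of tongue front edge 0.1
245 52 rim top ahead of tongue front edge -1.5
245 54 rim top ahead of tongue front edge -3.1
330 48 rim top ahead of tongue front edge 1.2
330 50 rim top ahead of tongue front edge -0.4
330 52 rim top ahead of tongue front edge -1.9
330 54 rim top ahead of tongue front edge -3.5
```

```bash
python3 - <<'E'
from h import *
c=load('w6'); im=c['img'].astype(int); s=arm.state(); y=s['eef_rot'][2]; ax=np.array([np.cos(y),np.sin(y)])
print(im[60:80,270].tolist())
e=s['ee_pos'][:2]
for n,v,z in [('rim top',52.5,54),('rim foot',55.5,34.5),('tongue front64',64.5,47),('tongue back',68,47),('tongue back',70,47)]: print(n,v,round((ray(c,270,v,z)[:2]-e)@ax,1))
E
```

```text
[[133, 136, 131], [134, 136, 132], [139, 142, 137], [123, 125, 121], [73, 74, 70], [47, 46, 42], [77, 29, 26], [119, 16, 14], [127, 15, 12], [123, 16, 14], [118, 14, 11], [107, 15, 11], [90, 12, 8], [68, 7, 7], [51, 12, 11], [43, 32, 27], [42, 33, 27], [62, 56, 51], [123, 125, 120], [135, 138, 133]]
rim top 52.5 115.5
rim foot 55.5 115.7
tongue front64 64.5 106.5
tongue back 68 103.6
tongue back 70 101.9
```

```bash
python3 -c "
from station import arm
print(arm.sign_off())"
```

```text
the job is handed in; nothing more can be done
None
```

The galley is home against the end stop with all its type standing, the gate has sprung up behind it, the arm is clear, and the job was handed in at about 11 s on the robot's clock.

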